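# Dispense a polished stone ball with the two-stop plunger

### The job

Set the little wooden tray down lengthwise in line with the ball dispenser's chute, just in front of the lip, and let go of it. Then press the dispenser's plunger straight down, through its soft first stop and on until it is fully home on the stiffer second stop, without forcing it beyond, so that the gate lets the stone ball roll into the tray; then let the plunger come all the way up again. Do not touch the ball, and leave the stones beside the dispenser where they are.

Things in the scene. Friction and masses are not known exactly. Their poses are not given: they have to be found in the camera images.
- dispenser: Ball dispenser, fixed: wooden foot 125 x 80 x 12 mm, upright aluminium column 56 mm across (collar top at z 98 mm) with the plunger on top, and a steel chute 28 mm wide that falls from the column along the -x axis at 18 deg to its lip at x = -100 mm, where its floor is 45 mm up (rails 9 mm high; highest point 77 mm). Origin on the table under the plunger axis; z up.
- plunger: Plunger: a round dark wooden knob 36 mm across; origin at the centre of its top, 145 mm above the table at rest. Goes only straight down; springs bring it back up. A weak spring (2 N, rising to 3 or 4 N) leads to a soft first stop 7 to 21 mm below rest: that depth is set inside the column, differs each time and cannot be seen. More than 24 N on it does damage.
- gate_top (a point): Top of the dark steel gate bar (3 mm thick, 14 mm wide) that stands 5 mm proud of the chute's floor at x = -60 mm of the dispenser, 63 mm above the table, and holds the ball back. Still until the plunger's first stop; there the force jumps to 8 to 10 N and rises to 12 to 14 N over 7 mm more, as the gate sinks 7 mm, to the second stop, backed by hard rubber (about 6 N per mm beyond).
- tray_spot (a point): Where the tray's origin belongs: a point on the table straight ahead of the chute, 153 mm from the dispenser's origin along its -x axis. Its axes are those of the dispenser. Nothing marks it on the table; a tray centred there has its near end 8 mm beyond the lip.
- tray: Small open wooden tray, 90 x 60 x 28 mm (x, y, z), walls and floor 5 mm thick, 0.16 kg, loose. Origin at the centre of its underside; x along its length. Either end may face the chute.
- ball: Polished stone ball, 20 mm across, resting in the chute against the gate; origin at its centre, about 71 mm above the table.
- flint_b: Loose dark flint, 42 x 56 x 30 mm, beside the chute (about 90 mm to the -y side of the dispenser's axis); a bystander. Origin at the centre of its underside.
- rough_c: Loose brown rough stone, 38 x 48 x 26 mm, beside the column (about 90 mm to the +y side); a bystander. Origin at the centre of its underside.

How it is judged:
By the outcome, as a careful person would: the job done as asked, in the order asked, and still so for the second after the job is handed in, with the robot touching nothing.
It also fails if it takes over 54 s, if anything falls off the work surface, if the arm or the gripper's body presses on something with over 40 N, if the wrist force passes 120 N, or if a joint passes its speed limit or range.

### The arm

A 6-joint arm with a two-finger parallel gripper is mounted at the origin on a cart in front of the work surface, level with it; the furniture and walls round the work are solid. World frame = base frame: x ahead of the robot, y to its left, z up, the work surface at z = 0. Lengths are in mm, angles in rad, forces in N, time in s.
With the tool pointing down it reaches from about 400 to 825 mm from the base axis. Payload 7 kg.
Tool frame: the origin (TCP) lies at the very end of the fingers, on their centre line; the grasp point (between the pads) lies 19 mm behind it; z points along the fingers, y is the direction in which the jaws open and shut (so a half turn about z gives the same grasp; the last joint's range is limited). The gripper opens to 88 mm and grips with 3 to 60 N. Pads are 19 mm wide; open, the fingers measure 130 mm over their backs; the gripper's body (78 mm by 193 mm) begins 47 mm behind the grasp point.
Start: joints at [1.572, 0.359, 0.012, 0, -1.224, -0.288], TCP at [190.956, 647.403, 226.561] pointing down, gripper open.
Joint ranges: [-3.07, 3.07], [-1.43, 2.12], [-1.02, 1.25], [-3.03, 1.67], [-3.05, -0], [-3.03, 3.03]. Speed limits (rad/s): [2.39, 2.39, 3.01, 3.14, 3.14, 3.14].

### API

Orientations are given as a unit quaternion [x, y, z, w].
In Python, from plant import bot gives the robot as it stands. Calls block until the motion is done:
- bot.move_ptp(position, orientation): joint-space move of the TCP to a pose.
- bot.line_to(position, velocity=150, ori=None): straight line of the TCP; ori=None keeps the orientation; velocity is the mean speed in mm/s.
- bot.move_joints(angles): joint-space move.
- bot.move_gripper(opening, force=None): finger opening in mm; force is the grip in N (None keeps the last); returns when the fingers have stopped.
- bot.pause(seconds).
- bot.solve_ik(position, orientation): joint angles nearest the present ones, or None.
- bot.read_state(): the state.
- bot.camera(name): name is "scene" or "top" or "wrist"; returns the picture (420x560x3 uint8, red, green, blue); there is no depth.
- bot.get_calibration(name): a dict with "fx", "fy", "cx", "cy" (pixels), "view" (4x4, takes a point from world to camera coordinates); the wrist camera has in their place "T_tool_cam" (4x4, takes a point from camera to tool coordinates, whose origin is the TCP and whose axes are the flange's). Camera axes: x right, y up, looking along -z (the intrinsics and any distortion apply to the point x, -y, -z); pixel columns grow to the right and rows downward; lengths in mm; the calibration is good to about 2 mm. A picture is of the moment at which its call begins: read the wrist's pose just before it. get_calibration takes no time and is no camera call.
A pose or a line that the arm cannot do raises bot.Unreachable and nothing moves.
- bot.close_job(): hands the job in, once; it reports no verdict.
The state is a dict: "t": time; "joint_pos": joint angles; "qvel": joint speeds; "tau": joint torques, N m; "tcp_pos": TCP position; "eef_rot": TCP orientation; "contact_force": force on the tool from outside, world axes, zero at the start; "moment": the same for the moment, N m; "width": finger opening in mm.
Only numpy, scipy, OpenCV 4.12 (cv2) and the standard library are available. Lean on these libraries where they do the work, as an engineer would, in place of code of your own. Each camera call takes 0.05 s, during which the arm holds its last target. There are 200 camera calls.

## Working session

There is one attempt and no reset: what is moved stays moved. The work goes in short steps, each a Python script; the robot and the scene stay as the last script left them, time stands still between calls to the robot, and variables do not carry over. Pictures are saved under pics/ and viewed, about 8 in all and at most 12, crops included, and the job is handed in when it is done.

```bash
mkdir -p pics; ls
python3 - <<'E'
from plant import bot
import cv2
for n in("top","scene"):
    cv2.imwrite(f"pics/{n}0.png",bot.camera(n)[:,:,::-1]); print(n,bot.get_calibration(n))
print(bot.get_calibration("wrist")); print(bot.read_state())
E
```

```text
pics
top {'fx': 487.22217885422, 'fy': 487.22217885422, 'cx': 272.1849261151175, 'cy': 207.27627898957724, 'view': array([[-1.71157817e-02, -9.99574350e-01, -2.36255800e-02,
         2.46115518e+02],
       [ 9.86916783e-01, -2.06783590e-02,  1.59898935e-01,
        -5.90509763e+02],
       [-1.60319412e-01, -2.05796862e-02,  9.86850628e-01,
        -9.00791940e+02],
       [ 0.00000000e+00,  0.00000000e+00,  0.00000000e+00,
         1.00000000e+00]])}
scene {'fx': 451.306398699073, 'fy': 451.306398699073, 'cx': 285.1444292711664, 'cy': 210.48055715707522, 'view': array([[-4.44695345e-01, -8.95498623e-01, -1.81181258e-02,
         4.61098469e+02],
       [ 4.83443666e-01, -2.57003594e-01,  8.36798288e-01,
        -3.22888472e+02],
       [-7.54008137e-01,  3.63361210e-01,  5.47211439e-01,
        -5.47980800e+02],
       [ 0.00000000e+00,  0.00000000e+00,  0.00000000e+00,
         1.00000000e+00]])}
{'fx': 345.5691606846268, 'fy': 345.5691606846268, 'cx': 279.53117353486874, 'cy': 212.77849982374764, 'T_tool_cam': array([[-1.22620359e-03,  9.59193885e-01,  2.82746509e-01,
         7.
[... 265 characters left out ...]
00]])}
{'t': 0.1, 'joint_pos': array([ 1.57206875e+00,  3.59308389e-01,  1.11396355e-02, -3.34552311e-04,
       -1.22410764e+00, -2.88106149e-01]), 'qvel': array([ 1.04218266e-04, -3.11216126e-05,  6.88091677e-04,  6.28753301e-04,
        2.14271573e-03, -2.03795722e-04]), 'tau': array([-2.24352902e-03, -5.84158587e+01,  2.93751329e+01,  7.01546654e+00,
        1.01418103e-02, -5.26137683e-05]), 'tcp_pos': array([190.85795483, 646.98426126, 225.71142014]), 'eef_rot': array([ 9.89724992e-01, -1.42982053e-01, -4.89368463e-05,  7.54975549e-04]), 'contact_force': array([-0.44832572, -0.38685226,  0.00632679]), 'moment': array([ 0.03478056, -0.05367585,  0.05877392]), 'width': 87.51454156046262}
```

View pics/top0.png

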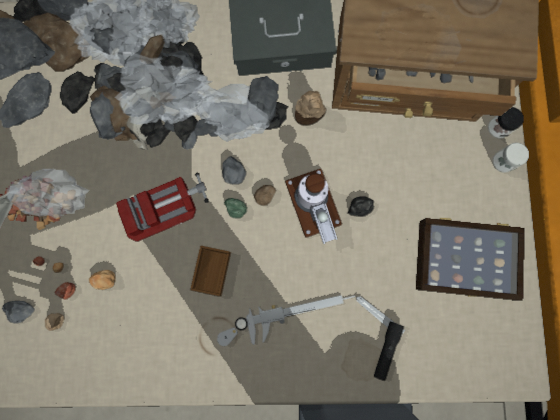

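View pics/scene0.png

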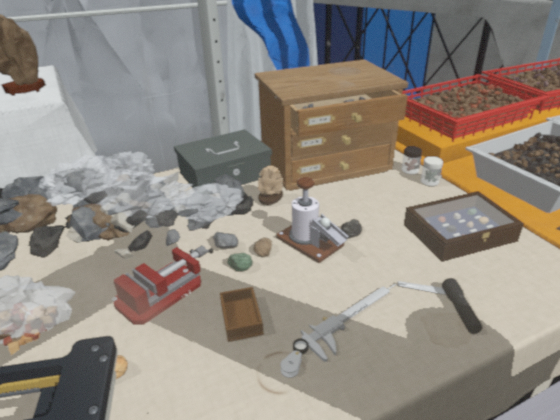

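The top view shows the tray near (211,271), the dispenser foot around (313,203), the knob near (315,183) and the chute lip near (326,240). The caliper lies beyond, near (300,308). I'll enlarge this area.

```bash
cat > h.py <<'E'
from plant import bot
import numpy as np, cv2
from scipy.spatial.transform import Rotation as R
def ray(name,uv,st=None):
    c=bot.get_calibration(name)
    d=np.array([(uv[0]-c['cx'])/c['fx'],-(uv[1]-c['cy'])/c['fy'],-1])
    if name=='wrist':
        T=np.eye(4);T[:3,:3]=R.from_quat(st['eef_rot']).as_matrix();T[:3,3]=st['tcp_pos'];T=T@c['T_tool_cam']
    else: T=np.linalg.inv(c['view'])
    return T[:3,3],T[:3,:3]@d
def at(name,uv,z,st=None):
    o,d=ray(name,uv,st); return o+d*(z-o[2])/d[2]
def proj(name,p,st=None):
    c=bot.get_calibration(name)
    if name=='wrist':
        T=np.eye(4);T[:3,:3]=R.from_quat(st['eef_rot']).as_matrix();T[:3,3]=st['tcp_pos'];V=np.linalg.inv(T@c['T_tool_cam'])
    else: V=c['view']
    q=V[:3,:3]@np.array(p,float)+V[:3,3]
    return np.array([c['cx']+c['fx']*q[0]/-q[2],c['cy']-c['fy']*q[1]/-q[2]])
def down(yaw): # tool pointing down, tool x-axis at yaw, tool y at yaw-90
    return (R.from_euler('z',yaw)*R.from_euler('x',np.pi)).as_quat()
E
python3 - <<'E'
import cv2
a=cv2.imread('pics/top0.png')[150:310,180:380]
cv2.imwrite('pics/top0c.png',cv2.resize(a,None,fx=3.75,fy=3.75,interpolation=cv2.INTER_CUBIC))
E
```

```text
(no output)
```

View pics/top0c.png

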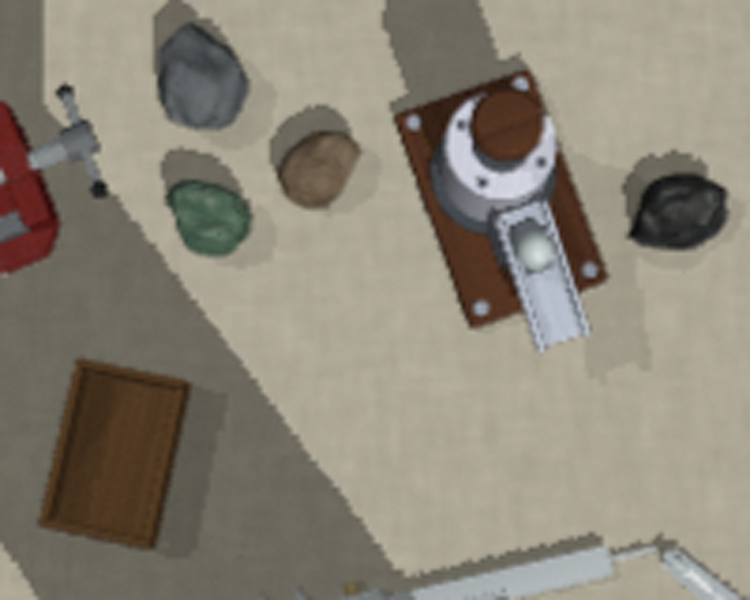

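Crop positions (scale 3.75, offset 180,150):
- Foot corners: (395,115), (527,70), (607,275), (473,327)
- Knob centre: (507,125)
- Lip rail ends: (545,350), (588,333)
- Tray rim corners: (78,358), (188,382), (153,549), (40,524)

Run:
```python
from h import *
np.set_printoptions(precision=1,suppress=True)
f=lambda p,z:at('top',(180+(p[0]+.5)/3.75-.5,150+(p[1]+.5)/3.75-.5),z)[:2]
F=[f(p,12) for p in[(395,115),(527,70),(607,275),(473,327)]]
print('foot',F,[np.linalg.norm(F[i]-F[i-1]) for i in range(4)])
k=f((507,125),145);print('knob',k,'screws',[f(p,13) for p in[(413,122),(520,83),(590,270),(480,308)]])
L=[f(p,52) for p in[(545,350),(588,333)]];l=np.mean(L,0);print('lip',L,l,np.linalg.norm(l-k))
a=(F[0]+F[1]-F[2]-F[3]);print('yaw foot',np.degrees(np.arctan2(a[1],a[0])),'yaw knob-lip',np.degrees(np.arctan2(*(k-l)[::-1])))
b=f((537,250),71);print('ball',b,np.linalg.norm(b-k))
T=[f(p,28) for p in[(78,358),(188,382),(153,549),(40,524)]]
print('tray',T,np.mean(T,0),[np.linalg.norm(T[i]-T[i-1]) for i in range(4)])
a=T[0]+T[1]-T[2]-T[3];print('yaw tray',np.degrees(np.arctan2(a[1],a[0])))
for p in[(683,212),(318,170)]:print('stone',f(p,15))
```

```text
foot [array([656.8, 208.5]), array([680.4, 135.7]), array([566.4,  96.5]), array([539.8, 169.2])] [np.float64(123.43933259176633), np.float64(76.52302526349264), np.float64(120.52291433216735), np.float64(77.4001426250115)]
knob [621.6 156.8] screws [array([652.4, 198.8]), array([672.9, 139.8]), array([569.1, 105.6]), array([549.8, 165.2])]
lip [array([523.2, 134.6]), array([531.6, 112.3])] [527.4 123.4] 99.96809488094432
yaw foot 18.76186742090532 yaw knob-lip 19.493966229458092
ball [572.4 138.5] 52.54761754385898
tray [array([525.8, 378.8]), array([512.1, 320.6]), array([425.8, 339. ]), array([439.6, 398.1])] [475.8 359.1] [np.float64(88.3016338647168), np.float64(59.80198397157794), np.float64(88.17132355409653), np.float64(60.613330006594)]
yaw tray -12.363505560893024
stone [599.3  54.8]
stone [626.5 250.9]
```

Run:
```python
from h import *
a=cv2.imread('pics/top0.png')
k=np.array([621.6,156.8]);y=np.radians(19.2);u=np.array([np.cos(y),np.sin(y)]);v=np.array([-u[1],u[0]])
s=k-153*u;print(s)
b=cv2.resize(a[200:340,260:400],None,fx=4,fy=4,interpolation=cv2.INTER_CUBIC)
for z,c in((0,(0,255,0)),(28,(0,0,255))):
    P=[proj('top',[*(s+i*45*u+j*30*v),z]) for i,j in((1,1),(1,-1),(-1,-1),(-1,1))]
    cv2.polylines(b,[np.int32((np.array(P)-[260,200])*4)],True,c,1)
F=[proj('top',[*(s+j*51*v),5]) for j in(1,-1)]
for p in F: cv2.circle(b,tuple(int(t) for t in (p-[260,200])*4),4,(255,0,0),1)
cv2.imwrite('pics/tgt.png',b)
st=bot.read_state()
for p,w in(([475.8,359.1,7],-12.4),([*s,7],19.2),([*k,160],19.2),([*k,160],-70)):
    print(p,bot.solve_ik(p,down(np.radians(w))))
```

```text
[477.11041535 106.48340305]
[475.8, 359.1, 7] [ 9.74104918e-01  4.56003380e-01 -4.12473928e-01  4.44089210e-16
 -7.02319019e-01  3.80270581e-01]
[np.float64(477.1104153536654), np.float64(106.48340304899678), 7] [ 6.22770786e-01  3.22197722e-01 -6.55417858e-01  4.44089210e-16
 -5.93180747e-01  1.28312876e+00]
[np.float64(621.6), np.float64(156.8), 160] [ 5.50937343e-01  3.50842853e-01 -1.57656511e-01  4.44089210e-16
 -1.06229696e+00  1.35496220e+00]
[np.float64(621.6), np.float64(156.8), 160] [ 0.55093734  0.35084285 -0.15765651  0.         -1.06229696 -0.20187149]
```

View pics/tgt.png

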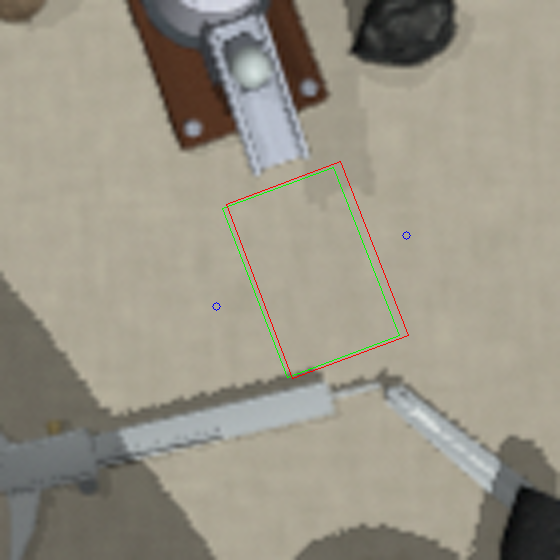

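The target footprint lies straight ahead of the chute and just clears the caliper. I'll pick up the tray now.

Run:
```python
from h import *
np.set_printoptions(precision=2,suppress=True)
q=down(np.radians(-12.4))
bot.move_ptp([475.8,359.1,90],q)
bot.line_to([475.8,359.1,7],120)
print(bot.read_state()['tcp_pos'])
bot.move_gripper(50,15)
s=bot.read_state();print(s['width'],s['tcp_pos'])
bot.line_to([475.8,359.1,60],120)
q2=down(np.radians(19.2))
bot.line_to([477.1,106.5,50],200,ori=q2)
s=bot.read_state();print(s['t'],s['width'],s['tcp_pos'],s['contact_force'])
cv2.imwrite('pics/w1.png',bot.camera('wrist')[:,:,::-1])
np.save('w1.npy',np.r_[s['tcp_pos'],s['eef_rot']])
```

```text
[476.09 359.68   7.57]
60.064639087920284 [476.26 359.77   7.59]
5.0917 57.09707428134859 [465.68  99.91  45.44] [-22.89  -4.27  -1.64]
```

View pics/w1.png

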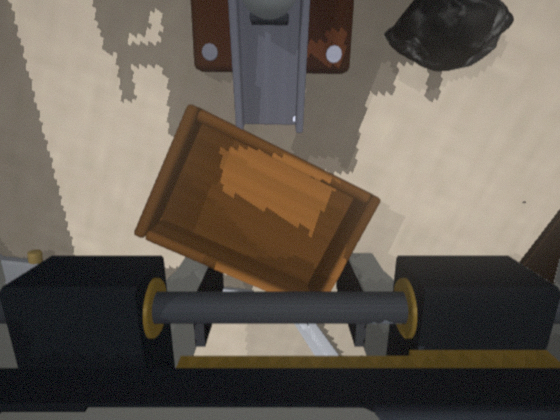

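The view shows the tray turned about 25° in the grip, with its end against the lip, and 23 N of contact force. A corner caught the chute as it swung round. I'll back off toward open table, set it down and regrasp.

Run:
```python
from h import *
np.set_printoptions(precision=2,suppress=True)
def rep():
    s=bot.read_state();print(s['t'],s['width'],s['tcp_pos'],s['contact_force']);return s
p=bot.read_state()['tcp_pos']
bot.line_to([p[0]-14,p[1]-5,p[2]+6],40);rep()
bot.line_to([p[0]-14,p[1]+60,p[2]+6],100);rep()
bot.line_to([475,230,p[2]+6],120);s=rep()
cv2.imwrite('pics/w2.png',bot.camera('wrist')[:,:,::-1])
np.save('w2.npy',np.r_[s['tcp_pos'],s['eef_rot']])
```

```text
5.9917 50.0489103772843 [452.16  95.2   51.66] [0.36 0.14 0.18]
6.7917 49.82596384460665 [451.36 159.68  51.26] [ 0.99 -0.3  -0.66]
7.5583 50.09981046016754 [474.5  229.57  51.08] [-0.21 -0.67 -0.2 ]
```

View pics/w2.png

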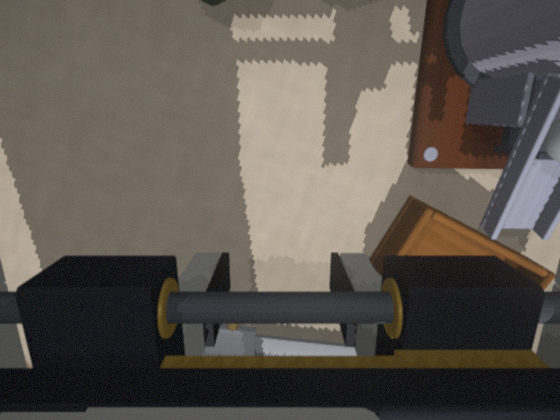

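The grip is empty: the tray came out and is lying in front of the chute. I'll raise the arm clear and look from above.

Run:
```python
from h import *
bot.line_to([475,290,120],200)
bot.move_gripper(88)
a=bot.camera('top')[:,:,::-1];cv2.imwrite('pics/top2.png',a)
b=bot.camera('scene')[:,:,::-1];cv2.imwrite('pics/scene2.png',b)
cv2.imwrite('pics/m2.png',np.hstack([cv2.resize(a[180:320,260:400],(560,560),interpolation=2)[:, :460],cv2.resize(b[195:335,240:380],(560,560),interpolation=2)[:,:340]]))
print(bot.read_state()['t'])
```

```text
9.1417
```

View pics/m2.png

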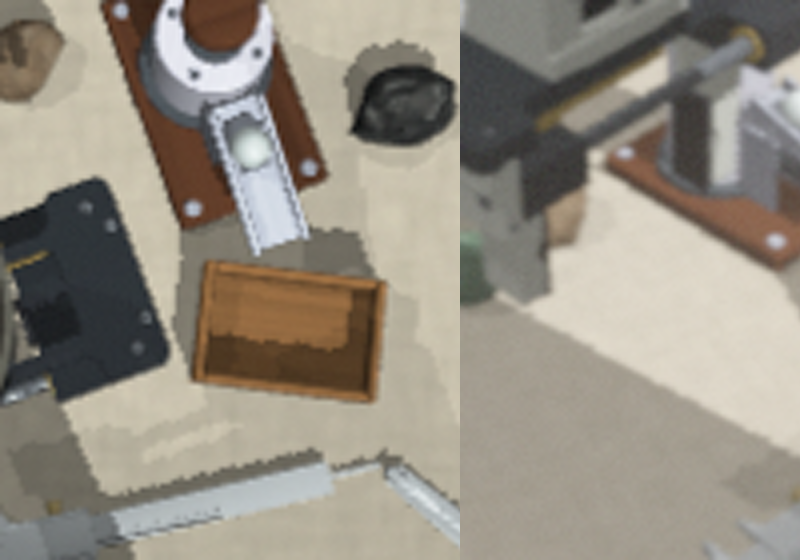

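The tray lies flat on the table, crosswise in front of the lip, with crop corners near (207,262), (386,282), (375,402), (194,380). The ball and stones haven't moved. An outside grasp here would put the gripper body over the chute. Instead I'll tow the tray clear with the fingers inside it, then regrasp.

Run:
```python
from h import *
np.set_printoptions(precision=1,suppress=True)
f=lambda p:at('top',(260+(p[0]+.5)/4-.5,180+(p[1]+.5)/4-.5),28)[:2]
T=[f(p) for p in[(207,262),(386,282),(375,402),(194,380)]]
print(T,[np.linalg.norm(T[i]-T[i-1]) for i in range(4)])
c=np.mean(T,0);a=T[0]+T[3]-T[1]-T[2];y=np.arctan2(a[1],a[0]);print(c,np.degrees(y))
if abs(np.linalg.norm(T[0]-T[1])-90)<5:
    q=down(y-np.pi/2)
    bot.move_gripper(20,20)
    bot.line_to([475,230,110],200,ori=q)
    bot.line_to([*c,110],200)
    bot.line_to([*c,40],150)
    bot.line_to([*c,10],60); s=bot.read_state();print(s['tcp_pos'],s['contact_force'])
    e=np.array([465,c[1]+145])
    bot.line_to([*e,10],110); s=bot.read_state();print(s['tcp_pos'],s['contact_force'])
    bot.line_to([*e,130],200)
    bot.move_gripper(88)
    bot.line_to([e[0]-30,e[1],190],200)
    s=bot.read_state();print(s['t'],s['tcp_pos'])
    cv2.imwrite('pics/w3.png',bot.camera('wrist')[:,:,::-1]);np.save('w3.npy',np.r_[s['tcp_pos'],s['eef_rot']])
```

```text
[array([521.6, 159.4]), array([510.1,  72. ]), array([452. ,  79.9]), array([464.1, 167.4])] [np.float64(58.02587444556621), np.float64(88.14405604054984), np.float64(58.655247146515975), np.float64(88.36692416011122)]
[486.9 119.7] 82.30535888238607
[486.9 119.6   9.8] [ 0.6 -0.8 -0.2]
[465.1 264.4   9.9] [-0.2  0.6  0.1]
16.85 [434.9 265.  190.7]
```

View pics/w3.png

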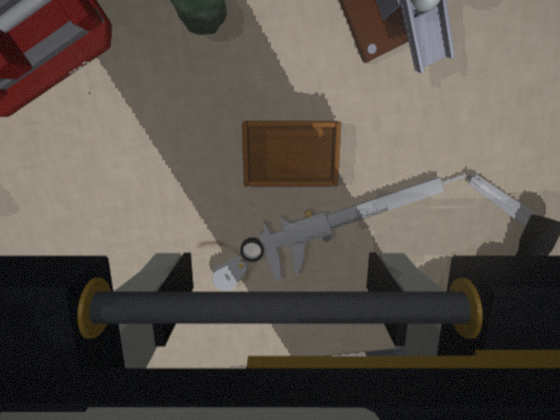

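The tray is flat, with rim corners at (243,121), (340,122), (341,187), (243,187). The caliper is close on the near side (jaw tips around row 218), so I'll approach with a narrower opening, gripping 8 mm toward the +y end. I'll carry it high and lower it vertically at the final yaw.

Run:
```python
from h import *
np.set_printoptions(precision=1,suppress=True)
w=np.load('w3.npy');st=dict(tcp_pos=w[:3],eef_rot=w[3:])
T=[at('wrist',p,28,st)[:2] for p in[(243,121),(340.5,121.5),(341,187),(242.5,187)]]
print(T,[np.linalg.norm(T[i]-T[i-1]) for i in range(4)])
c=np.mean(T,0);a=T[1]+T[2]-T[0]-T[3];y=np.arctan2(a[1],a[0]);print(c,np.degrees(y))
print('lip rails',[at('wrist',p,52,st)[:2] for p in((420,70),(450,57))])
# expected from the tow
assert np.hypot(*(c-[465,258]))<20 and abs(np.degrees(y)+98)<8
d=np.array([np.cos(y),np.sin(y)])
g=c-8*d; q=down(y)
def rep():
    s=bot.read_state();print(s['t'],s['width'],s['tcp_pos'],s['contact_force']);return s
bot.move_gripper(74)
bot.move_ptp([*g,120],q)
bot.line_to([*g,40],150);bot.line_to([*g,5],60);rep()
bot.move_gripper(50,35);rep()
bot.line_to([*g,125],150);rep()
k=np.array([621.6,156.8]);Y=np.radians(19.2);u=np.array([np.cos(Y),np.sin(Y)])
t=k-153*u-8*u
bot.line_to([*t,125],180,ori=down(Y));s=rep()
cv2.imwrite('pics/w4.png',bot.camera('wrist')[:,:,::-1]);np.save('w4.npy',np.r_[s['tcp_pos'],s['eef_rot']])
```

```text
[array([506.5, 288.6]), array([494.3, 201.9]), array([434.4, 206.5]), array([446.9, 299. ])] [np.float64(60.49113458949412), np.float64(87.54820200529296), np.float64(60.08468571396657), np.float64(93.28165748089368)]
[470.5 249. ] -97.86518661052655
lip rails [array([526.6, 139.6]), array([533. , 115.9])]
20.1833 74.0088423763414 [471.7 256.9   4.9] [-0.6  0.5  0.9]
20.5833 59.595555252798 [471.8 257.1   5.3] [-0.4  0.1  1.5]
21.5333 59.66430796961112 [471.  256.4 124. ] [ 0.2 -0.3 -2. ]
23.725 59.65700542604778 [469.5 104.  124.9] [-0.   1.2 -1.7]
```

View pics/w4.png

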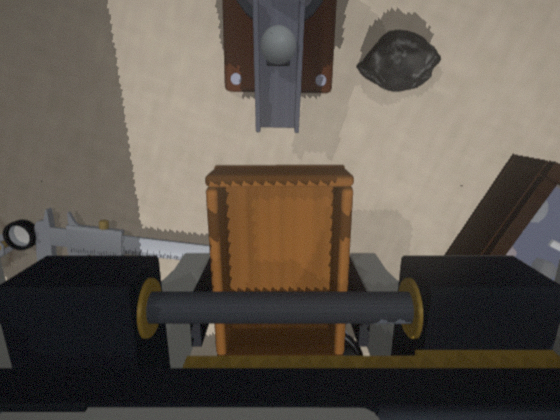

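The tray is held square, aligned with the chute, and the lip is at (256..298,131). I'll check the alignment numerically before lowering.

Run:
```python
from h import *
np.set_printoptions(precision=1,suppress=True)
w=np.load('w4.npy');st=dict(tcp_pos=w[:3],eef_rot=w[3:])
k=np.array([621.6,156.8]);Y=np.radians(19.2);u=np.array([np.cos(Y),np.sin(Y)]);v=np.array([-u[1],u[0]])
def D(p):p=p[:2]-k;return np.array([p@u,p@v])
print('tool yaw',R.from_quat(w[3:]).as_matrix()[:2,0], u,'tcp',D(w[:2]))
for n,p,z in(('lipL',(257,131),47),('lipR',(298,131),47),('screwL',(235,78),13),('screwR',(320,80),13),('ball',(278,46),71),('rimL',(208,170),148.5),('rimR',(352,170),148.5)):
    print(n,D(at('wrist',p,z,st)))
```

```text
tool yaw [0.9 0.3] [0.9 0.3] tcp [-161.     0.1]
lipL [-97.4  15. ]
lipR [-97.5 -12.3]
screwL [-61.5  32.5]
screwR [-63.  -29.7]
ball [-49.8   0.8]
rimL [-106.8   28. ]
rimR [-106.9  -28.4]
```

The checks agree within 2–3 mm. I'll lower it with a 0.7 mm sideways nudge, release and check.

Run:
```python
from h import *
np.set_printoptions(precision=1,suppress=True)
k=np.array([621.6,156.8]);Y=np.radians(19.2);u=np.array([np.cos(Y),np.sin(Y)]);v=np.array([-u[1],u[0]])
t=k-161*u+.7*v
def rep():
    s=bot.read_state();print(s['t'],s['width'],s['tcp_pos'],s['contact_force']);return s
bot.line_to([*t,30],150);rep()
bot.line_to([*t,5.5],40);rep()
bot.move_gripper(76);rep()
bot.line_to([*t,130],170)
bot.move_gripper(0,40)
h=k-30*u+.5*v
bot.line_to([*(k-60*u),200],200)
bot.line_to([*(k+.5*v),170],200);s=rep()
a=bot.camera('top')[:,:,::-1];cv2.imwrite('pics/top5.png',a);b=bot.camera('scene')[:,:,::-1];cv2.imwrite('pics/scene5.png',b)
cv2.imwrite('pics/m5.png',np.hstack([cv2.resize(a[180:320,270:370],(400,560),interpolation=2),cv2.resize(b[170:310,260:360],(400,560),interpolation=2)]))
```

```text
24.5583 59.88302217090675 [469.8 104.8  30.5] [ 0.2  1.5 -1.4]
25.3167 60.01593950476881 [468.9 104.3   5.3] [-1.7 -0.4  1.9]
25.8667 75.76066685212331 [469.4 104.5   5.5] [0.6 0.1 0.3]
29.2833 0.34647956608370306 [620.5 156.9 168.7] [-0.2  0.   0.7]
```

View pics/m5.png

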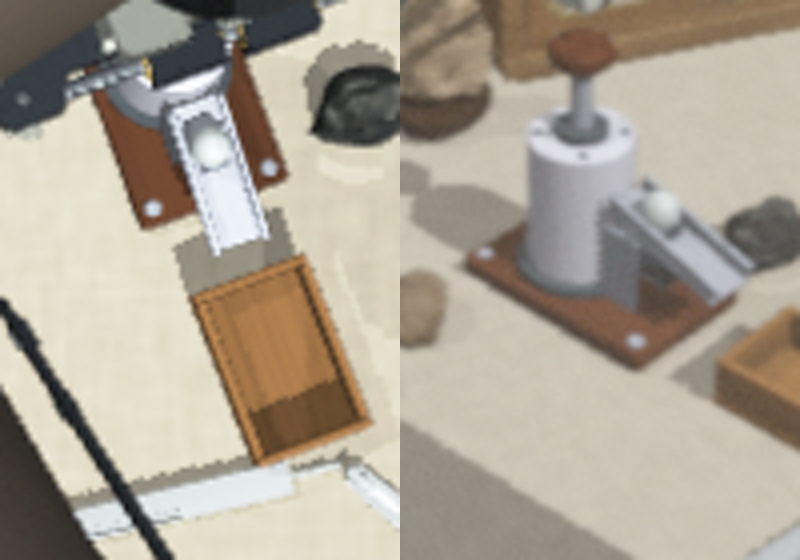

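The tray is centred ahead of the lip, in line with the chute. Next is the press, stepping down with force feedback.

Run:
```python
from h import *
k=np.array([621.6,156.8]);Y=np.radians(19.2);u=np.array([np.cos(Y),np.sin(Y)]);v=np.array([-u[1],u[0]])
h=k+.5*v
bot.line_to([*h,149],80);bot.pause(.1)
f0=np.mean([bot.read_state()['contact_force'][2] for _ in range(3)])
z=147.;first=None;log=[]
t0=bot.read_state()['t']
while True:
    bot.line_to([*h,z],25)
    s=bot.read_state();f=s['contact_force'][2]-f0;log.append((round(s['t'],2),z,round(s['tcp_pos'][2],2),round(f,1)))
    if first is None and f>6.5: first=s['tcp_pos'][2]
    if f>16: break
    if z<110 or s['t']-t0>13 or (first and s['tcp_pos'][2]<first-9): break
    z-= .5 if first else 1.0
bot.pause(.5)
s=bot.read_state();print(f0,first,*log,sep='\n');print('hold',s['t'],s['tcp_pos'],s['contact_force'][2]-f0)
cv2.imwrite('pics/scene6.png',bot.camera('scene')[:,:,::-1])
```

```text
0.8050423037799539
125.56786507463602
(30.15, 147.0, np.float64(147.04), np.float64(-1.5))
(30.4, 146.0, np.float64(145.96), np.float64(-0.5))
(30.65, 145.0, np.float64(145.25), np.float64(1.2))
(30.9, 144.0, np.float64(144.14), np.float64(1.9))
(31.15, 143.0, np.float64(143.04), np.float64(1.5))
(31.4, 142.0, np.float64(142.01), np.float64(2.4))
(31.65, 141.0, np.float64(141.02), np.float64(1.5))
(31.9, 140.0, np.float64(140.01), np.float64(2.0))
(32.15, 139.0, np.float64(139.0), np.float64(1.7))
(32.4, 138.0, np.float64(138.01), np.float64(1.8))
(32.65, 137.0, np.float64(136.99), np.float64(2.2))
(32.9, 136.0, np.float64(135.99), np.float64(2.1))
(33.15, 135.0, np.float64(134.99), np.float64(2.4))
(33.4, 134.0, np.float64(133.98), np.float64(2.6))
(33.65, 133.0, np.float64(132.96), np.float64(2.6))
(33.9, 132.0, np.float64(132.0), np.float64(2.3))
(34.15, 131.0, np.float64(130.97), np.float64(2.8))
(34.4, 130.0, np.float64(129.97), np.float64(3.8))
(34.65, 129.0, np.float64(128.97), np.float64(3.3))
(34.9, 128.0, np.float64(127.98), np.float64(3.0))
(35.15, 127.0, np.float64(126.98
[... 433 characters left out ...]
)
(37.4, 121.5, np.float64(122.61), np.float64(11.2))
(37.65, 121.0, np.float64(122.17), np.float64(9.7))
(37.9, 120.5, np.float64(121.71), np.float64(10.9))
(38.15, 120.0, np.float64(121.27), np.float64(11.7))
(38.4, 119.5, np.float64(120.78), np.float64(10.3))
(38.65, 119.0, np.float64(120.33), np.float64(11.3))
(38.9, 118.5, np.float64(119.88), np.float64(12.1))
(39.15, 118.0, np.float64(119.43), np.float64(13.1))
(39.4, 117.5, np.float64(118.97), np.float64(12.5))
(39.65, 117.0, np.float64(118.51), np.float64(13.6))
(39.9, 116.5, np.float64(118.3), np.float64(14.9))
(40.15, 116.0, np.float64(118.04), np.float64(16.8))
hold 40.65 [621.57723909 157.2976714  118.06013839] 15.804873344421983
```

The first stop came at about 125.4 mm. The second came at about 118.4 mm, exactly 7 mm lower, with 16 N held now. I'll check the ball before releasing.

Run:
```python
from h import *
b=bot.camera('scene')[:,:,::-1];a=bot.camera('top')[:,:,::-1]
cv2.imwrite('pics/m6.png',np.hstack([cv2.resize(a[180:320,270:370],(400,560),interpolation=2),cv2.resize(b[190:330,280:380],(400,560),interpolation=2)]))
```

```text
(no output)
```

View pics/m6.png

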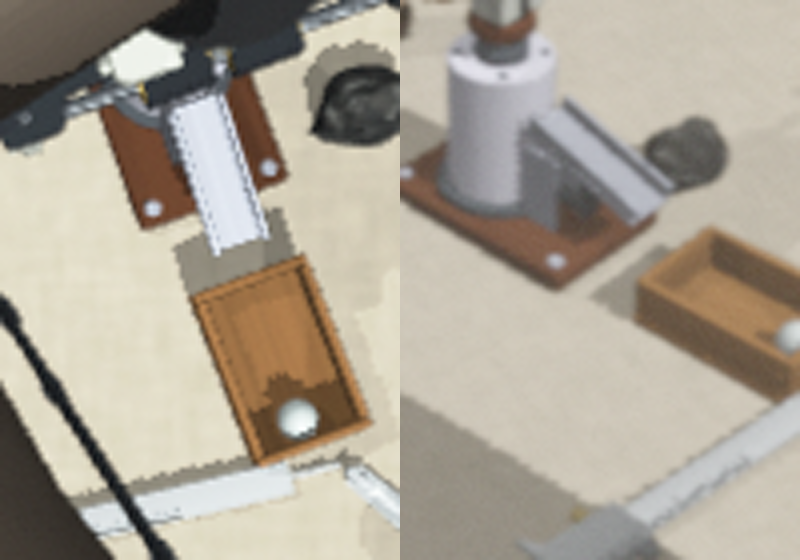

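The ball is in the tray, near (297,418) in the left crop, and the gate is down. Now I'll release the plunger.

Run:
```python
from h import *
p=bot.read_state()['tcp_pos']
bot.line_to([p[0],p[1],148],40)
bot.line_to([p[0],p[1],215],120);bot.pause(.3)
s=bot.read_state();print(s['t'],s['tcp_pos'],s['contact_force'])
b=bot.camera('scene')[:,:,::-1];a=bot.camera('top')[:,:,::-1]
cv2.imwrite('pics/m7.png',np.hstack([cv2.resize(a[170:310,270:370],(400,560),interpolation=2),cv2.resize(b[170:310,290:390],(400,560),interpolation=2)]))
```

```text
42.7583 [621.34502691 157.16958758 214.27154035] [-0.33782786 -0.21992579 -0.11447978]
```

View pics/m7.png

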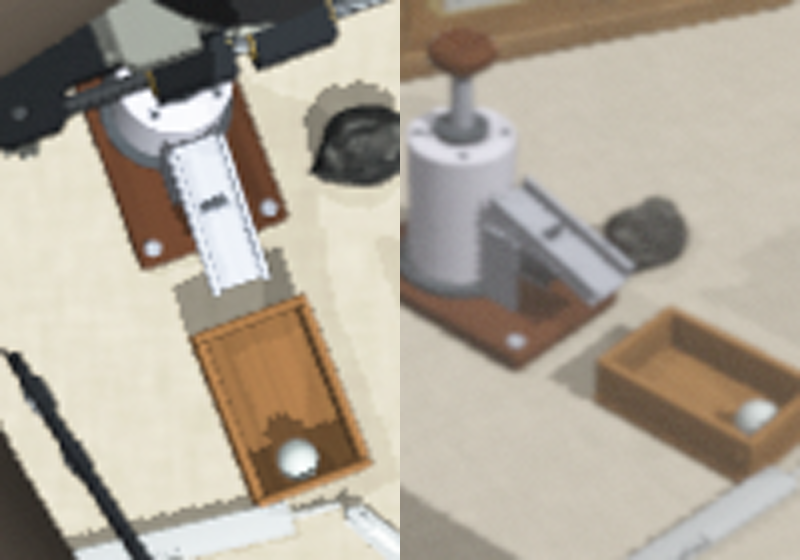

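The plunger is fully up, the gate is proud of the chute again, the ball is in the tray and the flint hasn't moved.

```bash
python3 -c "
from plant import bot
bot.close_job()"
```

```text
the job is handed in; nothing more can be done
```

The job is done and handed in at about 43 s. The tray stands in line with the chute in front of the lip, and the ball is in it.

- **Mishap:** on the first carry I came in too low while turning. The tray caught the chute lip with about 23 N on the wrist and slipped out, landing flat in front of the chute. I towed it clear with the fingers inside it, regrasped it, carried it high and lowered it straight down. The pictures showed no harm to the ball, the dispenser or the flint.
- **Tray position:** the tray sits about where asked. The camera measurements agreed with each other to about 2–3 mm. It ends just short of the caliper lying behind it.
- **Plunger:** the first stop came at about 20 mm down (force rising from 3 N to 9 N). The second came 7 mm further, and I held about 0.3 mm past it. Peak force was 16.8 N, against the 24 N limit.
- **Last checks:** the last pictures show the plunger fully up, the gate raised again and the flint in place. The gripper was clear, with no contact force. I did not look at the rough stone again after placing the tray.

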